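# Set the three worktop light switches to on, off, on

### The arm

A 7-joint arm with a two-finger parallel gripper is mounted at the origin on a cart in front of the work surface, level with it; the furniture and walls round the work are solid. World frame = base frame: x ahead of the robot, y to its left, z up, the work surface at z = 0. Lengths are in m, angles in rad, forces in N, time in s.
With the tool pointing down it reaches from about 0.4 to 0.85 m from the base axis. Payload 10.4 kg.
Tool frame: the origin (TCP) lies on the centre line of the jaws, within the pads' length; the fingertips stand 11 mm ahead of it and the grasp point (between the pads) lies 8 mm behind it; z points along the fingers, y is the line along which they close (so a half turn about z gives the same grasp; the last joint's range is limited). The gripper opens to 87 mm and grips with 3 to 60 N. Pads are 19 mm wide; open, the fingers measure 117 mm over their backs; the gripper's body (75 mm by 190 mm) begins 51 mm behind the grasp point.
Start: joints at [1.089, 0.332, -0.065, 1.46, 0.022, 1.35, -0.088], TCP at [0.277, -0.56, 0.234] pointing down, gripper open.
Joint ranges: [-2.6, 2.6], [-0.5, 2.12], [-1.47, 1.34], [0.16, 2.42], [-1.27, 4.41], [0.06, 2.06], [-2.6, 2.6]. Speed limits (rad/s): [2.22, 2.22, 2.79, 2.79, 3.14, 3.14, 3.14].

### API

Orientations are given as a unit quaternion [x, y, z, w].
In Python, from bench import r gives the robot as it stands.
- The arm moves only by the shell command python3 -m pendant 'ROWS' [OPENING] [FORCE]. ROWS is JSON, a list of rows, each a list of 4 numbers: the shift along the tool's x, y, z in m, then the turn about the tool's z in rad. A call has 1 to 8 rows; each row shifts and turns the commanded pose from where the row before left it, along the tool's axes as they then stand; what a row does not reach is not made up. A row lasts 1/12 s, in which the tool goes at most 41.7 mm and 7.16 degrees, less where a joint would pass 70% of its speed; a pose out of reach is approached as far as the arm can. A call with a gripper value outside its range is refused whole. OPENING is the opening, from 0 (shut) to 1 (fully open), set as the call begins (- or left out, the last holds). The fingers move at their own pace and stop on an object; FORCE is the grip in N (left out, the last holds). Time passes only in rows, so rows that do not move let the fingers close. It gives the time, the measured TCP pose, the force, the opening and the grip force at its end, in the units of the state.
- r.read_state(): the state, without advancing time (a new reading comes with each control period).
- r.camera(name): name is "scene" or "top" or "wrist"; returns a dict with "img" (384x512x3 uint8, red, green, blue), "camera_matrix" (3x3 intrinsics, pixels), "xyz" and "attitude" of the camera in the world. Camera axes: x right, y down, z forward; pixel columns grow to the right and rows downward; lengths in m; the calibration is good to about 2 mm. A picture is of the moment at which its call begins. There is no depth.
- r.close_job(): hands the job in; it is judged then, once.
Trained networks look in the newest picture that a camera, given by its name, has taken for a name from the list of things; names that differ only in an ending like _2 or _b are one class to them, and where a whole thing is asked for, a point or a joint stands for the part that bears it (a point fixed in the world has none). Each returns a list of dicts, best first, with "score" (0 to 1); they miss things now and then, are a little off and sometimes report something else, mostly with a low value. They report only what shows in the picture. A call takes as long as a camera call.
- r.outline_of(thing, camera): "mask" (384x512 bool, what is visible of it) and "bbox" ([centre column, centre row, width, height] in pixels, round what is visible of it).
The state is a dict: "time": time; "joint_positions": joint angles; "joint_vel": joint speeds; "joint_torque": joint torques, N m; "ee_pos": TCP position; "eef_rot": TCP orientation; "ft_force": force on the tool from outside, world axes, zero at the start; "torque": the same for the moment, N m; "width": finger opening in m; "grip_force": force on a finger pad.
Only numpy, scipy, OpenCV 4.12 (cv2) and the standard library are available. Lean on these libraries where they do the work, as an engineer would, in place of code of your own. Each camera call takes 0.05 s, during which the arm holds its last target. There are 200 camera calls.

### The job

Set the three small lever switches on the lighting box to the evening pattern: left on, middle off, right on. On is leaning away from the robot (towards the bar mark), off is leaning towards the robot (towards the ring mark); some levers may already be right, and each must end right over against its stop.

Things in the scene. Friction and masses are not known exactly. Their poses are not given: they have to be found in the camera images.
- switch_box: Flat grey box with aluminium top, fixed to the worktop, 90 (x) by 180 (y) by 32 mm high. Origin: centre of its underside. x points away from the robot (yaw within 0.5 rad), y left, z up. Three equal black levers at x = 0, y = +50, 0, -50 mm, pivoting about the box's y direction at z = 30 mm. On its top a bar mark beyond each lever means on, a ring mark before it off.
- switch_1 (a joint): Left lever (box y = +50 mm): 8 mm thick, 13 mm wide, reaching 38 mm from its pivot, tip 16 mm off x = 0 at a stop. Angle in rad: +0.45 = on, leaning away from the robot (box +x); -0.45 = off, leaning to the robot; 0 = upright. Pushed past upright it snaps to that side's stop and stays; 1 to 3 N at the tip throw it. Starts on or off, seldom upright.
- switch_2 (a joint): Middle lever (box y = 0), same make and same angle meaning as the left one.
- switch_3 (a joint): Right lever (box y = -50 mm), same make and same angle meaning as the left one. (Room: a wall end and thick upright pipes stand at the left, between the arm's start and the box; draw the arm in close to its base before swinging past them.)

How it is judged:
At the end, for the whole second after the job is handed in: The left and right levers lean away from the robot and the middle lever leans towards it, each at least 0.35 rad from upright (the stops are at 0.45) (value of joint each of switch_1, switch_3 above 0.35 rad and value of joint switch_2 below -0.35 rad); the robot touches nothing.
It also fails if it takes over 35 s, if anything falls off the work surface, if the arm or the gripper's body presses on something with over 40 N, if the wrist force passes 120 N, or if a joint passes its speed limit or range.

## Working session

There is one attempt and no reset: what is moved stays moved. The work goes in short steps, Python scripts to look and compute and a shell command to move; the robot and the scene stay as the last step left them, time stands still between calls to the robot, and variables do not carry over. Pictures are saved under pics/ and viewed, at most 10 in all, crops included, and the job is handed in when it is done.

```bash
mkdir -p pics; cat > h.py <<'E'
from bench import r
import numpy as np, cv2
from scipy.spatial.transform import Rotation as R
def snap(n,f):
    c=r.camera(n); cv2.imwrite('pics/'+f,c['img'][:,:,::-1]); return c
def rot(c):
    a=np.array(c['attitude'],float)
    return R.from_quat(a).as_matrix() if a.size==4 else a.reshape(3,3)
def hit(c,u,v,z):
    d=rot(c)@np.linalg.inv(c['camera_matrix'])@[u,v,1]; o=np.array(c['xyz']); return o+d*(z-o[2])/d[2]
def proj(c,p):
    q=np.array(c['camera_matrix'])@(rot(c).T@(np.array(p)-c['xyz'])); return q[:2]/q[2]
E
python3 - <<'E'
from h import *
for n in('top','scene'):
    c=snap(n,n+'0.png'); print(n,c['xyz'],c['attitude'])
    for t in('switch_box','switch_1'):
        for o in r.outline_of(t,n)[:4]:
            print(t,o['score'],o['bbox'],hit(c,o['bbox'][0],o['bbox'][1],.032))
            if t=='switch_box':
                m=o['mask'].astype(np.uint8); print(cv2.minAreaRect(cv2.findNonZero(m)))
s=r.read_state(); print(s['ee_pos'],s['eef_rot'],s['time'],R.from_quat(s['eef_rot']).as_matrix())
E
```

```text
top [ 0.42612866 -0.16269094  0.91721475] [ 0.70934804 -0.70160205  0.05586714 -0.03819397]
switch_box 0.86 [213.4, 220.9, 89.1, 56.3] [ 0.4891656  -0.09500742  0.032     ]
((212.8588104248047, 220.6352996826172), (83.3012924194336, 42.73529815673828), 12.52880859375)
switch_1 0.4 [212.3, 218.3, 5.6, 12.3] [ 0.49480134 -0.09249007  0.032     ]
switch_1 0.35 [190.8, 217.1, 8.5, 7.2] [ 0.49688806 -0.04578957  0.032     ]
scene [0.03329844 0.09235938 0.70092479] [-0.47944992  0.80172854 -0.30783603  0.18054392]
switch_box 0.72 [223.2, 230.9, 92.9, 54.2] [ 0.4780988  -0.09321249  0.032     ]
((220.98794555664062, 231.30612182617188), (41.171321868896484, 86.83246612548828), 75.55596160888672)
switch_1 0.61 [197.1, 229.2, 4.8, 15.0] [ 0.50767447 -0.04709868  0.032     ]
switch_1 0.51 [243.0, 214.4, 6.2, 19.8] [ 0.4971371  -0.14987351  0.032     ]
[ 0.2767745  -0.56028532  0.23333538] [ 9.73806836e-01  2.27376819e-01 -3.46550579e-05 -1.66301359e-04] 0.3 [[ 8.96599562e-01  4.42842190e-01 -1.43120812e-04]
 [ 4.42842213e-01 -8.96599509e-01  3.08131286e-04]
 [ 8.13148337e-06 -3.39650314e-04 -9.99999942e-01]]
```

```bash
python3 - <<'E'
import cv2,numpy as np
a=cv2.imread('pics/top0.png');b=cv2.imread('pics/scene0.png')
up=lambda i,x,y:cv2.resize(i[y:y+85,x:x+110],(400,300),interpolation=cv2.INTER_CUBIC)
s=lambda i:cv2.resize(i,(400,300))
cv2.imwrite('pics/m0.png',np.vstack([np.hstack([s(a),s(b)]),np.hstack([up(a,158,178),up(b,168,180)])]))
E
```

```text
(no output)
```

View pics/m0.png

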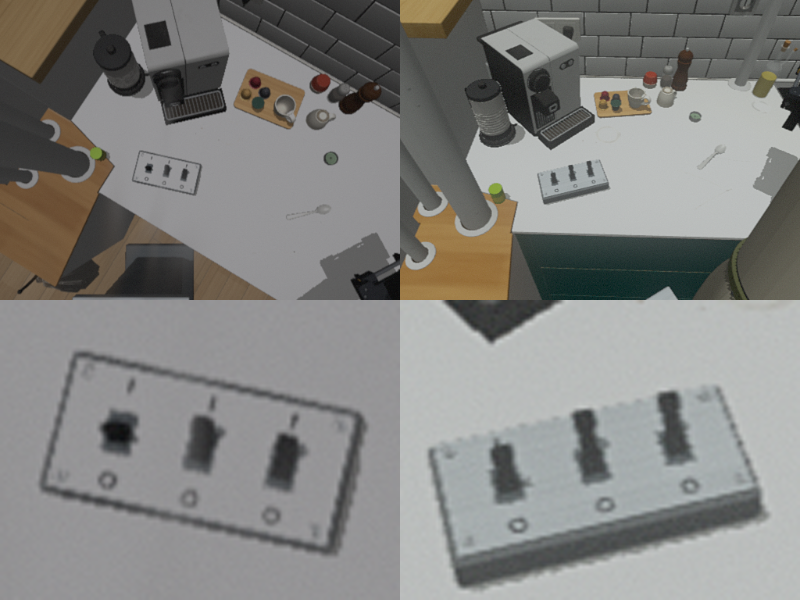

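The box sits mid-counter (top picture centre about (213,221) px). Its left lever looks different from the middle and right ones, which seem to lean away. I'll fit the box pose and project tips for both states.

```bash
cat >> h.py <<'E'
def fit(c,px):
    P=np.array([hit(c,u,v,.032)[:2] for u,v in px]) # TL TR BR BL in box: (+,+),(+,-),(-,-),(-,+)
    ctr=P.mean(0); ex=(P[0]+P[1]-P[2]-P[3]); ey=(P[0]+P[3]-P[1]-P[2])
    print('size',np.linalg.norm(ex)/2,np.linalg.norm(ey)/2,'yaws',np.arctan2(ex[1],ex[0]),np.arctan2(-ey[0],ey[1]))
    return ctr,np.arctan2(-ey[0],ey[1])
def w(ctr,yaw,x,y,z): return np.array([ctr[0]+x*np.cos(yaw)-y*np.sin(yaw),ctr[1]+x*np.sin(yaw)+y*np.cos(yaw),z])
E
python3 - <<'E'
from h import *
T=r.camera('top');S=r.camera('scene')
z=lambda u,v,x,y:(x+u*110/400,y+(v-0)*85/300)
ft=fit(T,[z(75,53,158,178),z(362,112,158,178),z(333,250,158,178),z(42,188,158,178)]);print(ft)
fs=fit(S,[z(430,148,168,180),z(718,86,168,180),z(760,188,168,180) if 0 else z(760-400,188,168,180),z(460-400,255,168,180)] if 0 else [z(30,148,168,180),z(318,86,168,180),z(360,188,168,180),z(60,255,168,180)]);print(fs)
for c,f,x0,y0 in((T,ft,158,178),(S,fs,168,180)):
  for y in(.05,0,-.05):
    for n,x,h in(('base',0,.032),('on',.0165,.064),('off',-.0165,.064)):
      p=proj(c,w(*f,x,y,h)); print(y,n,((p-[x0,y0])*[400/110,300/85]).round())
p=w(*ft,0,0,.03)
E
```

```text
size 0.08600067051364188 0.17688762071751268 yaws -0.19435015578031373 -0.2013684633995723
(array([ 0.48986612, -0.09595018]), np.float64(-0.2013684633995723))
size 0.08004771711552972 0.17379533930693825 yaws -0.1870582282207446 -0.21626641695250534
(array([ 0.48809726, -0.09399494]), np.float64(-0.21626641695250534))
0.05 base [121. 133.]
0.05 on [121. 102.]
0.05 off [108. 156.]
0 base [203. 150.]
0 on [205. 119.]
0 off [193. 174.]
-0.05 base [285. 167.]
-0.05 on [290. 137.]
-0.05 off [278. 191.]
0.05 base [109. 186.]
0.05 on [ 98. 131.]
0.05 off [109. 176.]
0 base [194. 167.]
0 on [185. 112.]
0 off [199. 156.]
-0.05 base [278. 149.]
-0.05 on [270.  94.]
-0.05 off [286. 137.]
```

```bash
python3 - <<'E'
from h import *
T=r.camera('top');S=r.camera('scene')
k=1.28
for n,a,b in(('ring big',(80,163),(477,215)),('ring rightedge',(96,163),(497,210)),('wood corner',(113,168),(516,203)),('limejar',(97,154),(498,190))):
  A=np.array(a)*k;B=(np.array(b)-[400,0])*k
  P=[np.array(c['xyz']) for c in(T,S)];D=[hit(c,*q,0)-c['xyz'] for c,q in((T,A),(S,B))]
  t=np.linalg.lstsq(np.c_[D[0],-D[1]],P[1]-P[0],rcond=None)[0]
  print(n,P[0]+t[0]*D[0],P[1]+t[1]*D[1])
c,y=np.array([.489,-.095]),-.205
s=r.read_state();M=R.from_quat(s['eef_rot']).as_matrix()
for p in((-.06,.05),(.06,0)):
  q=w(c,y,*p,.12);print(p,q,M.T@(q-s['ee_pos']))
E
```

```text
ring big [ 0.51646663  0.15769086 -0.00232527] [5.19120149e-01 1.64108678e-01 1.71483609e-04]
ring rightedge [ 0.51808117  0.11516332 -0.01315172] [ 0.51822406  0.11547475 -0.01304459]
wood corner [0.50277679 0.06156784 0.00159591] [0.50449698 0.06514925 0.00261709]
limejar [0.53749123 0.09701652 0.04279146] [0.53639246 0.09463561 0.04194439]
(-0.06, 0.05) [ 0.4404347  -0.03383292  0.12      ] [ 0.37989621 -0.39956142  0.11355473]
(0.06, 0) [ 0.54774366 -0.10721403  0.12      ] [ 0.44360254 -0.28624106  0.11354927]
```

```bash
python3 -m pendant '[[0.015,-0.016,0,0],[0.025,-0.027,0,0],[0.027,-0.0285,0,0],[0.027,-0.0285,0,0],[0.027,-0.0285,0,0],[0.027,-0.0285,0,0],[0.027,-0.0285,0,0],[0.027,-0.0285,0,0]]' 0 5
```

```text
time: 1.17
ee_pos: [0.3633, -0.2772, 0.2338]
eef_rot: [0.974, 0.227, 0.0, 0.0]
ft_force: [1.7, -0.1, 0.9]
width: 0.0419
grip_force: 0.0
```

```bash
python3 -m pendant '[[0.027,-0.0285,0,0],[0.027,-0.0285,0,0],[0.027,-0.0285,0,0],[0.027,-0.0285,0,0],[0.027,-0.0285,0,0],[0.025,-0.026,0,0],[0,0,0,0]]'; python3 - <<'E'
from h import *
s=r.read_state();print(s['joint_positions'],s['width'],s['ft_force'])
E
```

```text
time: 1.75
ee_pos: [0.4335, -0.0501, 0.2342]
eef_rot: [0.973, 0.232, 0.001, -0.0]
ft_force: [0.3, 0.3, 0.2]
width: 0.0015
grip_force: 0.0
[ 0.60755308 -0.06779977 -0.56344763  1.90005902 -0.03876762  1.29707969
 -1.04761932] 0.0014615826787482374 [0.28269618 0.27332995 0.19819075]
```

```bash
python3 -m pendant '[[0,0,0,-0.115],[0,0,0.01,-0.115],[0,0,0.01,-0.115],[0,0,0.01,-0.115],[0,0,0.01,-0.115],[0,0,0.01,-0.115],[0,0,0.01,-0.115],[0,0,0.01,-0.1]]'; cat > go.py <<'E'
from h import *
import sys
c,y=np.array([.489,-.095]),-.205
s=r.read_state();M=R.from_quat(s['eef_rot']).as_matrix();p=np.array(s['ee_pos'])
print('heading err',np.arctan2(M[1,0],M[0,0])-(y+np.pi/2),'tilt',M[2,2])
print('box frame',w([0,0],-y,*(p[:2]-c),p[2]))
E
python3 go.py
python3 - <<'E'
from h import *
c=snap('wrist','w1.png')
p=w(np.array([.489,-.095]),-.205,0,.05,.032); print(proj(c,p))
E
```

```text
time: 2.42
ee_pos: [0.432, -0.0572, 0.1632]
eef_rot: [0.775, 0.633, 0.0, 0.0]
ft_force: [0.6, 1.0, 0.0]
width: 0.0005
grip_force: 0.0
heading err 0.003943453225092153 tilt -0.9999998898652477
box frame [-0.06349023  0.02542486  0.16321986]
[330.18996564 157.52345761]
```

View pics/w1.png

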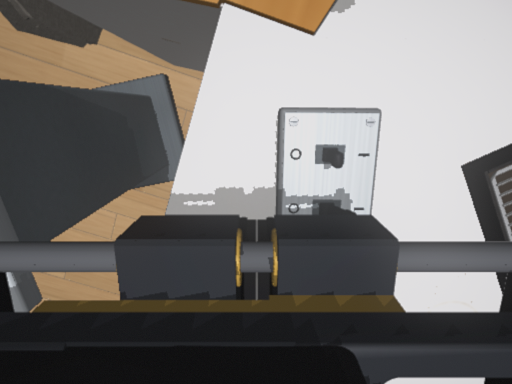

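The wrist view shows the left lever's slot at (329,156) px, matching the predicted (330,157). I'll check the lever tip, near (337,160), against its three possible states.

```bash
python3 - <<'E'
from h import *
c=r.camera('wrist')
for n,x,z in(('on',.0165,.064),('up',0,.068),('off',-.0165,.064)): print(n,proj(c,w(np.array([.489,-.095]),-.205,x,.05,z)))
T=r.camera('top'); cv2.imwrite('pics/t1.png',cv2.resize(T['img'][170:270,155:275,::-1],(720,600),interpolation=cv2.INTER_CUBIC))
E
```

```text
on [362.807904   164.67888203]
up [342.96954154 165.34815276]
off [320.47931706 164.23118889]
```

```bash
python3 -m pendant '[[0.025,0,0.02,0.004],[0,0,0.03,0],[0,0,0.03,0],[0,0,0.02,0],[0,0.01,0,0],[0,0.015,0,0],[0,0,0,0]]'; python3 go.py
```

```text
time: 3.15
ee_pos: [0.4651, -0.0387, 0.0654]
eef_rot: [0.779, 0.627, 0.001, 0.001]
ft_force: [-1.1, -0.1, 0.5]
width: 0.0001
grip_force: 0.0
heading err -0.009603935980419198 tilt -0.9999937851469374
box frame [-0.03481583  0.05026736  0.06542631]
```

```bash
python3 -m pendant '[[0,0.01,0,0],[0,0.008,0,0],[0,0.006,0,0],[0,0.006,0,0],[0,0,0,0]]'; python3 go.py;  python3 -m pendant '[[0,-0.01,0,0],[0,-0.02,0,0],[0,0,-0.02,0],[0,0,-0.03,0],[0,0,-0.03,0],[0,0,0,0]]'; python3 go.py
python3 - <<'E'
from h import *
c=snap('wrist','w2.png')
for y in(.05,0):
  for n,x,z in(('on',.0165,.064),('up',0,.068),('off',-.0165,.064)): print(y,n,proj(c,w(np.array([.489,-.095]),-.205,x,y,z)))
E
```

```text
time: 3.57
ee_pos: [0.4921, -0.0445, 0.0639]
eef_rot: [0.778, 0.628, 0.0, 0.0]
ft_force: [-0.1, -0.1, -0.2]
width: 0.0007
grip_force: 0.0
heading err -0.006724549547191927 tilt -0.9999995267164761
box frame [-0.00723628  0.05010595  0.0639009 ]
time: 4.07
ee_pos: [0.4632, -0.0376, 0.1485]
eef_rot: [0.778, 0.629, 0.002, 0.003]
ft_force: [1.5, 0.1, 0.5]
width: 0.0005
grip_force: 0.0
heading err -0.0056636420846623015 tilt -0.9999749939939846
box frame [-0.0369098   0.05099663  0.14852255]
0.05 on [327.78107097 199.33480611]
0.05 up [306.96123092 200.97531271]
0.05 off [284.45547814 199.65728551]
0 on [324.7056449  259.43614679]
0 up [304.85605142 261.9344011 ]
0 off [283.4658265  259.77985554]
```

View pics/w2.png

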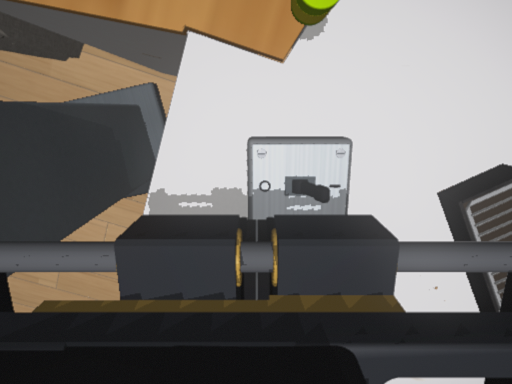

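The left lever is now on: its tip is at (325,192) px and the on prediction is (328,199). The middle one is next, approached from the far side.

```bash
python3 -m pendant '[[-0.016,0.03,0,0],[-0.017,0.033,0,0],[-0.018,0.034,0,-0.005],[0,0,0,0]]'; python3 go.py; python3 -m pendant '[[0,0,0.03,0],[0,0,0.03,0],[0,0,0.025,0],[0,0,0,0]]'; python3 go.py
```

```text
time: 4.45
ee_pos: [0.5477, -0.1132, 0.1415]
eef_rot: [0.778, 0.629, -0.0, -0.0]
ft_force: [-2.1, -0.2, 0.0]
width: 0.0005
grip_force: 0.0
heading err -0.0061164062106024986 tilt -0.9999995024608687
box frame [ 0.06114905 -0.00589813  0.14146675]
time: 4.78
ee_pos: [0.5412, -0.1072, 0.0529]
eef_rot: [0.776, 0.631, -0.003, -0.004]
ft_force: [-0.5, -0.1, 0.6]
width: 0.0001
grip_force: 0.0
heading err -0.000566397642669747 tilt -0.9999562617687452
box frame [ 0.05358547 -0.00131041  0.05286803]
```

```bash
python3 -m pendant '[[0,-0.006,-0.008,0],[0,-0.01,0,0],[0,-0.01,0,0],[0,-0.01,0,0],[0,-0.007,0,0],[0,-0.004,0,0],[0,0,0,0]]'; python3 go.py
```

```text
time: 5.37
ee_pos: [0.4994, -0.0985, 0.0678]
eef_rot: [0.776, 0.631, 0.0, 0.001]
ft_force: [0.0, 0.7, -0.7]
width: 0.0006
grip_force: 0.0
heading err -0.0009486588069083091 tilt -0.9999988863512823
box frame [ 0.0109234  -0.00127263  0.06782649]
```

```bash
python3 -m pendant '[[0,-0.004,0,0],[0,0,0,0],[0,0.01,0,0],[0,0.02,0,0],[0,0,-0.03,0],[0,0,-0.03,0],[-0.03,0,-0.02,0],[-0.035,0,0,0]]';python3 -m pendant '[[-0.035,-0.02,-0.02,0],[-0.03,-0.02,-0.02,0],[0,0,0,0]]'; python3 go.py
python3 - <<'E'
from h import *
c=snap('wrist','w3.png')
for y in(.05,0,-.05):
  for n,x,z in(('on',.0165,.064),('up',0,.068),('off',-.0165,.064)): print(y,n,proj(c,w(np.array([.489,-.095]),-.205,x,y,z)))
E
```

```text
time: 6.03
ee_pos: [0.5158, -0.1661, 0.1512]
eef_rot: [0.774, 0.633, 0.002, 0.003]
ft_force: [1.5, -0.7, -0.0]
width: 0.0002
grip_force: 0.0
time: 6.28
ee_pos: [0.4592, -0.2279, 0.1883]
eef_rot: [0.779, 0.627, -0.001, 0.002]
ft_force: [0.9, -0.9, 0.0]
width: 0.0003
grip_force: 0.0
heading err -0.009639509229393939 tilt -0.9999892520736803
box frame [-0.00217343 -0.13616381  0.18833371]
0.05 on [281.00128189 -60.81050662]
0.05 up [258.57310238 -63.36146162]
0.05 off [236.04722768 -60.34706927]
0 on [280.3866609   14.44367868]
0 up [259.09891093  13.21186759]
0 off [237.70196968  14.88006968]
-0.05 on [279.83111422  82.46480778]
-0.05 up [259.57342228  82.31480179]
-0.05 off [239.1976735   82.87708597]
```

View pics/w3.png

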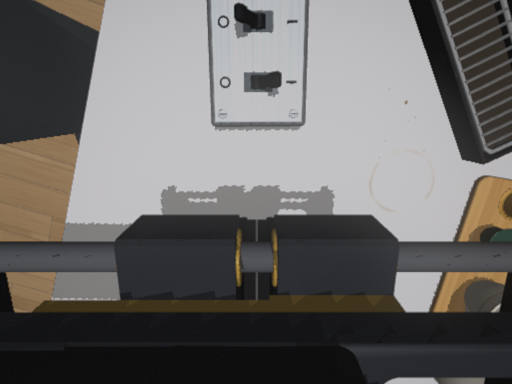

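The middle lever is off (tip (240,14) px) and the right one is on (tip (277,80) px), as predicted. The left one was confirmed on, and the arm is clear of everything, so I'm handing in.

```bash
python3 -m pendant '[[0,0,0,0],[0,0,0,0],[0,0,0,0]]'; python3 -c "
from bench import r
print(r.close_job())"
```

```text
time: 6.58
ee_pos: [0.4621, -0.2194, 0.1845]
eef_rot: [0.775, 0.631, 0.0, -0.001]
ft_force: [-0.3, 1.1, -0.6]
width: 0.0003
grip_force: 0.0
the job is handed in; nothing more can be done
None
```

I set the levers to left on, middle off, right on and handed the job in at about 6.6 s with the arm clear; wrist pictures showed each lever where its stop should be, but the hand-in returned no verdict.

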